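# Show which sample to weigh and tare the balance

## Robot

A 6-joint arm with a two-finger parallel gripper is mounted at the origin on the work surface. World frame = base frame: x ahead of the robot, y to its left, z up, the work surface at z = 0. Lengths are in m, angles in degrees, forces in N, time in s.
With the tool pointing down it reaches from about 0.3 to 0.75 m from the base axis. Payload 8.5 kg.
Tool frame: the origin (TCP) lies between the finger pads, 19 mm behind the fingertips; this is the grasp point; z points along the fingers, y is the line along which they close (so a half turn about z gives the same grasp; the last joint's range is limited). The gripper opens to 85 mm and grips with 20 to 120 N. Pads are 22 mm wide; open, the fingers measure 114 mm over their backs; the gripper's body (76 mm by 85 mm) begins 54 mm behind the grasp point. The pads swing forward as they close: fully open they stand 13 mm farther back than shut.
Start: joints at [62.263, 21.807, 74.336, -0, 83.858, -12.336], TCP at [0.146, 0.53, 0.25] pointing down, gripper open.
Joint ranges: [-178.18, 178.18], [-50.72, 133.34], [12.68, 142.11], [-81.47, 261.47], [9.98, 163.14], [-165.26, 165.26]. Speed limits (degrees/s): [136.94, 136.94, 180, 180, 180, 180].

## Interface

Orientations are given as a 3x3 rotation matrix whose columns are the frame's x, y, z axes.
In Python, from rig import env, imaging, job, models gives the robot as it stands. The module is installed in compiled form; this text tells all that it offers.
- The arm moves only by the tool jog_arm, never from a script. Its argument "plan" is text: rows parted by semicolons, each of 7 numbers parted by spaces: the turn, a rotation vector about the tool's x, y, z in degrees, then the shift along the tool's x, y, z in cm, then the closure in counts, from 0 (fully open) to 255 (shut). In form: rx ry rz x y z claw; .... A call has 1 to 10 rows; each row shifts and turns the commanded pose from where the row before left it, along the tool's axes as they then stand; what a row does not reach is not made up. A row lasts 1/12 s, in which the tool goes at most 41.7 mm and 7.16 degrees, less where a joint would pass 70% of its speed; a pose out of reach is approached as far as the arm can. A call with a gripper value outside its range is refused whole. The fingers move at their own pace and stop on an object; "grip_force" is the grip in N (left out, the last holds). Time passes only in rows, so rows that do not move let the fingers close. It gives the time, the measured TCP pose, the force, the opening and the grip force at its end, in the units of the state.
- env.observe(): the state, without advancing time (a new reading comes with each control period).
- imaging.get_image(name): name is "side" or "top"; returns a dict with "pixels" (384x512x3 uint8, red, green, blue), "depth" (384x512 float32, m along the optical axis (not along the pixel's ray), 0 where there is no reading), "fov_y" (degrees; the focal length in pixels is half the picture's height over the tangent of half this angle, whatever the lens; pixels are square), "cx", "cy" (the principal point, pixels), "world_from_camera" (4x4, takes a point from camera to world coordinates). Camera axes: x right, y down, z forward; pixel columns grow to the right and rows downward; lengths in m; the calibration is good to about 2 mm. A picture is of the moment at which its call begins.
- job.close_job(): hands the job in; it is judged then, once.
Trained networks look in the newest picture that a camera, given by its name, has taken for a name from the list of things; names that differ only in an ending like _2 or _b are one class to them, and where a whole thing is asked for, a point or a joint stands for the part that bears it (a point fixed in the world has none). Each returns a list of dicts, best first, with "confidence" (0 to 1); they miss things now and then, are a little off and sometimes report something else, mostly with a low value. They report only what shows in the picture. A call takes as long as a camera call. They do not tell look-alikes from the thing itself.
- models.outline_of(camera, query): "region" (384x512 bool, what is visible of it) and "bbox" ([centre column, centre row, width, height] in pixels, round what is visible of it).
- models.tip_of(camera, query): "at" ([column, row] in pixels: a listed point, or the origin of a listed thing).
The state is a dict: "time_s": time; "q": joint angles; "qvel": joint speeds; "joint_efforts": joint torques, N m; "position": TCP position; "tool_rot": TCP orientation; "ft_force": force on the tool from outside, world axes, zero at the start; "wrist_torque": the same for the moment, N m; "grip_width": finger opening in m; "gripper_force": force on a finger pad.
Only numpy, scipy, OpenCV 4.12 (cv2) and the standard library are available. Lean on these libraries where they do the work, as an engineer would, in place of code of your own. Each camera call takes 0.05 s, during which the arm holds its last target. There are 200 camera calls.

## Task

Show a colleague which sample goes on the balance: point at the short tube in the rack, and at no other tube, by holding the fingertips still just above the middle of its cap for two seconds, then point in the same way at the middle of the weighing pan for two seconds. Then press the wide rectangular tare key on the balance fully down, let it come up again and move clear. Touch neither the tubes nor the pan, lift nothing, and leave the small round power key and everything else on the bench alone.

Things in the scene. Friction and masses are not known exactly. Their poses are not given: they have to be found in the camera images.
- short_tube_cap (a point): the point to point at: top centre of the blue screw cap of the short tube, 91 mm above the bench. The short tube is a clear tube with amber contents, 29 mm across (cap 35 mm across), 85 mm tall, standing in one of the four wells of the rack; z axis up
- short_tube: the short tube itself; origin centre of its underside, 6 mm above the bench
- rack: white rack fixed to the bench, 60 x 235 x 46 mm, four wells in one row 55 mm apart along its y axis (at y = -82.5, -27.5, 27.5, 82.5 mm), one tube in each; origin at the centre of its underside, z up. Closed fingers pointing down over the short tube have room between the neighbours; wide-open fingers would meet the taller neighbours
- tall_a: one of three equal tall tubes in the rack: same make and cap as the short one but 115 mm tall; origin centre of its underside, 6 mm above the bench
- tall_a_cap (a point): top centre of that tall tube's cap, 121 mm above the bench
- tall_b: one of three equal tall tubes in the rack: same make and cap as the short one but 115 mm tall; origin centre of its underside, 6 mm above the bench
- tall_b_cap (a point): top centre of that tall tube's cap, 121 mm above the bench
- tall_c: one of three equal tall tubes in the rack: same make and cap as the short one but 115 mm tall; origin centre of its underside, 6 mm above the bench
- tall_c_cap (a point): top centre of that tall tube's cap, 121 mm above the bench
- balance: white bench balance, fixed, 300 (x) x 210 (y) x 94 mm; low front ledge towards the robot with display and two grey keys, pan on the higher rear part; origin centre of its underside, +x to its rear, z up
- pan: round flat steel weighing pan, 120 mm across, 6 mm thick, on the balance; origin centre of its underside
- pan_center (a point): centre of the pan's upper face, 94 mm above the bench; 50 mm behind the balance's origin (its +x)
- tare_key (a joint): the tare key's travel in m: 0 up, 0.005 fully down; sprung, about 1.2 N to start and 4.2 N fully down, comes up when let go
- tare_key_top (a point): centre of the top of the tare key: the wide rectangular key, 40 mm (along the balance's y) x 16 mm, standing 8 mm proud of the ledge, top 60 mm above the bench, 115 mm in front of and 35 mm to the right (-y) of the balance's origin; pressed straight down; moves with the key
- power_key (a joint): the power key's travel in m: 0 up, 0.005 fully down; leave it alone
- power_key_top (a point): centre of the top of the power key: the small round key 16 mm across, 80 mm to the left (+y) of the tare key, same height
- microplate: white flat 24-well plate, 127 x 85 x 13 mm, lying flat near the robot in front of the rack; origin at the centre of its underside
- vial: small amber vial with a white cap, 24 mm across, 45 mm tall, standing between rack and balance; origin centre of underside
- flask: glass conical flask, 60 mm across its foot, 92 mm tall, standing between rack and balance; origin centre of underside
- beaker: glass beaker, 66 mm across, 85 mm tall, beyond the rack; origin centre of underside
- wash_bottle: white wash bottle with blue cap and bent spout, 68 mm across, about 180 mm tall, beyond the rack; origin centre of underside
- pipette: hand pipette lying along the y direction on the bench in front of the balance, about 290 mm long, 26 mm wide, 22 mm tall; origin at the underside about the middle of its length
- reagent_jar: amber jar with a black cap, 56 mm across, 75 mm tall, left (+y) of the balance; origin centre of underside
Things that resemble listed ones, but are neither listed nor needed, are in the scene too. Leave any red look-alike of the tall_b alone.

How it is judged:
By the outcome, as a careful person would: the job done as asked, in the order asked, and still so for the second after the job is handed in, with the robot touching nothing.
It also fails if it takes over 58 s, if anything falls off the work surface, if the arm or the gripper's body presses on something with over 40 N, if the wrist force passes 120 N, or if a joint passes its speed limit or range.

## Working session

There is one attempt and no reset: what is moved stays moved. The work goes in short steps, Python scripts to look and compute and a tool call to move; the robot and the scene stay as the last step left them, time stands still between calls to the robot, and variables do not carry over. Pictures are saved under pics/ and viewed, at most 10 in all, crops included, and the job is handed in when it is done.

Besides the shell and the picture viewer there is one more tool, called after "Call:" in YAML: its name, and indented under it one key for each argument. jog_arm: Moves the arm, as the interface text tells. Its arguments: {"type":"object","properties":{"plan":{"type":"string"},"grip_force":{"type":"number"}},"required":["plan"]}

```bash
mkdir -p pics; cat > h.py <<'E'
import numpy as np,cv2
from rig import env,imaging,job,models
def ray(im,uv,z):
    "world point on plane height z seen at pixel uv"
    f=im['pixels'].shape[0]/2/np.tan(np.radians(im['fov_y']/2));T=np.array(im['world_from_camera'])
    d=T[:3,:3]@np.array([(uv[0]-im['cx'])/f,(uv[1]-im['cy'])/f,1]);o=T[:3,3]
    return o+d*(z-o[2])/d[2]
def cloud(im):
    f=im['pixels'].shape[0]/2/np.tan(np.radians(im['fov_y']/2));T=np.array(im['world_from_camera'])
    v,u=np.mgrid[:384,:512];z=im['depth']
    return np.stack([(u-im['cx'])/f*z,(v-im['cy'])/f*z,z],-1)@T[:3,:3].T+T[:3,3]
E
python3 - <<'E'
from h import *
ims={c:imaging.get_image(c) for c in('top','side')}
for c,im in ims.items():
    cv2.imwrite(f'pics/{c}0.png',cv2.resize(im['pixels'][...,::-1],(768,576)))
    for q,z in [('short_tube_cap',.091),('tall_a_cap',.121),('pan_center',.094),('tare_key_top',.06),('power_key_top',.06),('balance',0),('rack',0)]:
        for r in models.tip_of(c,q)[:4]: print(c,q,np.round(r['at'],1),round(r['confidence'],2),ray(im,r['at'],z).round(3), cloud(im)[int(r['at'][1]),int(r['at'][0])].round(3))
s=env.observe();print(s['time_s'],s['position'],np.round(s['tool_rot'],3),s['grip_width'])
E
```

```text
top short_tube_cap [379.1 205.9] 0.71 [ 0.5   -0.291  0.091] [ 0.502 -0.289  0.098]
top tall_a_cap [345.3 207.8] 0.67 [ 0.494 -0.187  0.121] [ 0.497 -0.187  0.119]
top pan_center [200. 171.] 0.87 [0.616 0.227 0.094] [0.616 0.227 0.097]
top tare_key_top [324.6 212.3] 0.72 [ 0.488 -0.138  0.06 ] [ 0.484 -0.127  0.121]
top tare_key_top [217.7 225.2] 0.43 [0.458 0.181 0.06 ] [0.459 0.184 0.05 ]
top power_key_top [281.  171.7] 0.54 [ 0.614 -0.012  0.06 ] [ 0.616 -0.013  0.06 ]
top power_key_top [194.2 233. ] 0.43 [0.436 0.251 0.06 ] [0.437 0.253 0.052]
top power_key_top [369.2 268.9] 0.24 [ 0.319 -0.26   0.06 ] [ 0.319 -0.27   0.016]
top balance [208.4 192. ] 0.61 [0.566 0.215 0.   ] [0.555 0.206 0.079]
top balance [209.8 273.6] 0.37 [0.313 0.213 0.   ] [0.315 0.215 0.004]
top rack [345.9 212.1] 0.85 [ 0.491 -0.213  0.   ] [ 0.482 -0.185  0.121]
top rack [352.7 210.6] 0.16 [ 0.496 -0.234  0.   ] [ 0.493 -0.222  0.049]
side short_tube_cap [251.9 314.1] 0.88 [ 0.508 -0.282  0.091] [ 0.506 -0.281  0.09 ]
side tall_a_cap [242.5 263. ] 0.74 [ 0.493 -0.18   0.121] [ 0.492 -0.182  0.124]
side tare_key_top [226. 168.] 0.59 [0.451 0.18  0.06 ] [0.451 0.178 0.061]
side tare_key_top [237.7 243.2] 0.44 [ 0.481 -0.088  0.06 ] [ 0.482 -0.129  0.123]
side power_key_top [225.5 148.7] 0.36 [0.449 0.266 0.06 ] [0.447 0.277 0.054]
side rack [243.2 299.8] 0.74 [ 0.489 -0.208  0.   ] [ 0.491 -0.247  0.087]
0.8 [0.14605106 0.5302426  0.25005193] [[-0.964  0.266  0.   ]
 [ 0.266  0.964  0.   ]
 [-0.     0.    -1.   ]] 0.08500007170672857
```

View pics/top0.png

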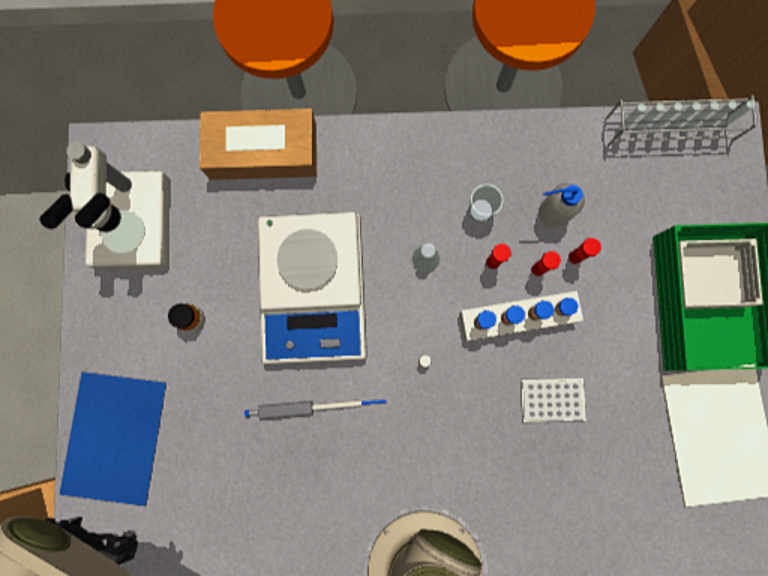

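View pics/side0.png

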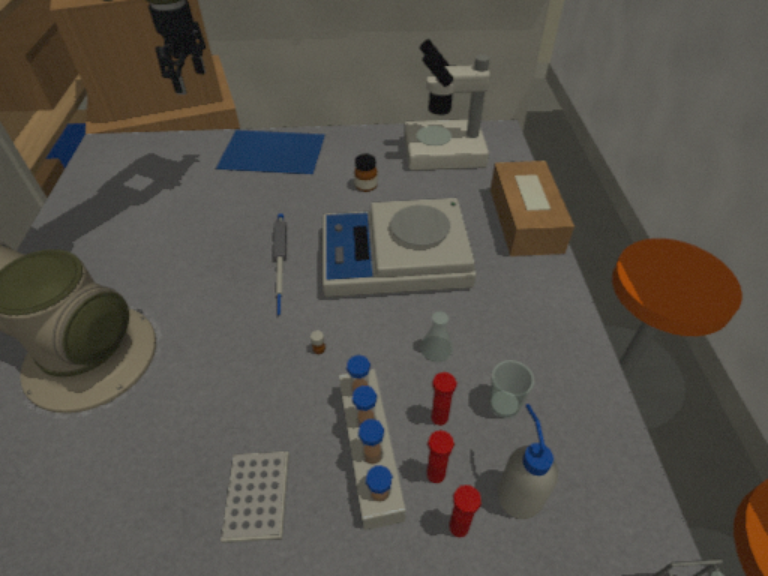

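The top view shows four blue caps in the rack, at (485,320), (513,315), (543,310) and (568,306) in the enlarged picture. The red look-alikes stand behind the rack. The tare key is at (330,343), the power key at (290,345) and the pan at (307,260). In the side view the candidates for the short tube are the caps at (358,367), (365,399), (371,432) and (379,480); the last looks lowest. I'll check that with depth and a close crop.

```bash
python3 - <<'E'
from h import *
t=imaging.get_image('top');s=imaging.get_image('side')
for n,im in(('top',t),('side',s)):
    P=cloud(im);hsv=cv2.cvtColor(im['pixels'],cv2.COLOR_RGB2HSV)
    m=(cv2.inRange(hsv,(100,120,60),(125,255,255))>0)&(P[...,2]>.07)&(P[...,2]<.135)&(P[...,0]>.4)&(P[...,0]<.6)&(P[...,1]<-.05)
    k,l,st,c=cv2.connectedComponentsWithStats(m.astype('uint8'))
    for i in range(1,k):
        if st[i,4]>25:
            q=P[l==i];zt=np.percentile(q[:,2],80);q2=q[abs(q[:,2]-zt)<.006]
            print(n,'cap',c[i].round(1),st[i,4],'ztop',zt.round(3),'mid',((q2.min(0)+q2.max(0))/2).round(3),ray(im,c[i],.091 if zt<.105 else .121).round(3))
    for q,z in(('pan',.094),('tare_key',.06),('power_key',.06)):
        for r in models.outline_of(n,q)[:3]:
            M=r['region'];v,u=np.nonzero(M);cc=(u.mean(),v.mean());
            print(n,q,round(r['confidence'],2),np.round(r['bbox'],1),ray(im,cc,z).round(3),'medz',np.median(P[M][:,2]).round(3))
a=cv2.resize(s['pixels'][225:360,200:300],(400,540),interpolation=cv2.INTER_CUBIC)
b=cv2.resize(t['pixels'][200:245,170:250],(400,225),interpolation=cv2.INTER_CUBIC)
c=np.zeros((540,800,3),'uint8');c[:,:400]=a;c[:225,400:]=b
# balance top corner edges for orientation
cv2.imwrite('pics/crop1.png',c[...,::-1])
P=cloud(t);M=(P[...,2]>.07)&(P[...,2]<.1)&(P[...,0]>.45)&(P[...,0]<.8)&(P[...,1]>.1)&(P[...,1]<.36)
r=cv2.minAreaRect(P[M][:,:2].astype('float32'));print('rear block',r)
E
```

```text
top cap [378.6 204. ] 112 ztop 0.093 mid [ 0.505 -0.289  0.092] [ 0.505 -0.29   0.091]
top cap [362.4 206.1] 116 ztop 0.123 mid [ 0.498 -0.236  0.122] [ 0.498 -0.235  0.121]
top cap [343.2 209.4] 119 ztop 0.123 mid [ 0.491 -0.182  0.122] [ 0.49  -0.181  0.121]
top cap [324.1 212.6] 118 ztop 0.123 mid [ 0.484 -0.127  0.122] [ 0.482 -0.127  0.121]
top pan 0.8 [206.2 173.6  40.8  39.4] [0.613 0.213 0.094] medz 0.094
top pan 0.46 [325.5 213.9  15.6  16.7] [ 0.484 -0.128  0.094] medz 0.12
top pan 0.3 [126.8 210.4  25.4  19.7] [0.505 0.451 0.094] medz 0.072
side cap [238.5 243.9] 178 ztop 0.123 mid [ 0.485 -0.129  0.12 ] [ 0.485 -0.13   0.121]
side cap [242.6 264.8] 203 ztop 0.123 mid [ 0.493 -0.182  0.121] [ 0.493 -0.185  0.121]
side cap [247.1 287.8] 223 ztop 0.123 mid [ 0.501 -0.237  0.121] [ 0.501 -0.239  0.121]
side cap [252.2 319.3] 242 ztop 0.093 mid [ 0.508 -0.292  0.092] [ 0.508 -0.293  0.091]
side pan 0.72 [278.1 149.4  36.1  25.5] [0.614 0.213 0.094] medz 0.095
side pan 0.45 [208.1 228.5   8.4  17.8] [ 0.419 -0.062  0.094] medz 0.035
side power_key 0.54 [227.6 169.4   3.3  12.9] [0.449 0.174 0.06 ] medz 0.061
rear block ((0.6139097213745117, 0.2136395275592804), (0.19065304100513458, 0.1995827704668045), 1.429983139038086)
```

View pics/crop1.png

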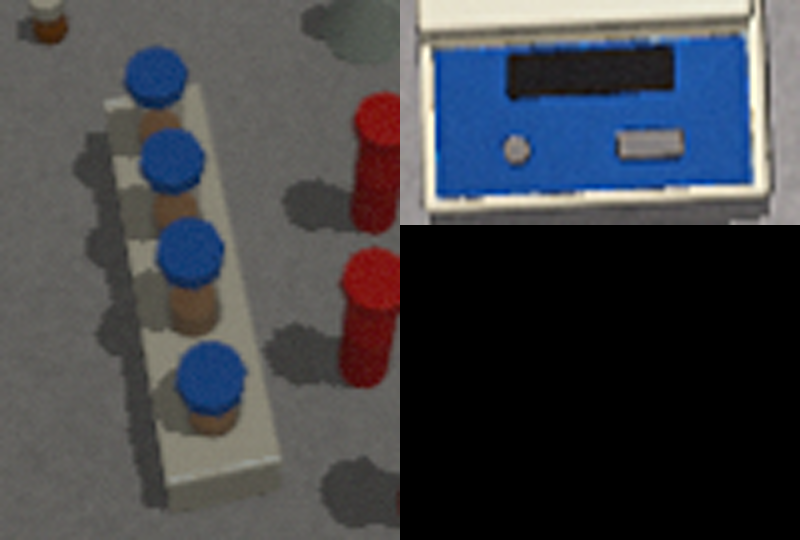

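The crop confirms it: the short tube is the nearest cap in the side view, at 91–93 mm high against 123 mm for the other three. Its cap is at about (0.507, -0.290). The pan is at (0.613, 0.213) and the tare key at (0.449, 0.174), which is consistent with pan minus 165/35 mm turned by the 1.5° yaw. The power key is 80 mm to the left of the tare key.

Call:
jog_arm:
  plan: "0 0 0 -1 -1.2 0 255;0 0 0 -2.4 -2.9 0 255;0 0 0 -2.4 -2.9 0 255;0 0 0 -2.4 -2.9 0 255;0 0 0 -2.4 -2.9 0 255;0 0 0 -2.4 -2.9 0 255;0 0 0 -2.4 -2.9 0 255;0 0 0 -2.4 -2.9 0 255;0 0 0 -2.4 -2.9 0 255;0 0 0 -2.4 -2.9 0 255"
  grip_force: 20

```text
time_s: 2.03
position: [0.2916, 0.2054, 0.2503]
tool_rot: [[-0.964, 0.265, 0.001], [0.265, 0.964, 0.0], [-0.001, 0.0, -1.0]]
ft_force: [0.7, -0.1, 0.0]
grip_width: 0.0002
gripper_force: 0.0
```

Call:
jog_arm:
  plan: "0 0 0 -2.4 -2.9 0 255;0 0 0 -2.4 -2.9 0 255;0 0 0 -2.4 -2.9 0 255;0 0 0 -2.4 -2.9 0 255;0 0 0 -2.4 -2.9 0 255;0 0 0 -2.4 -2.9 0 255;0 0 0 -2.4 -2.9 0 255;0 0 0 -2.4 -2.9 0 255;0 0 0 -2.4 -2.9 0 255;0 0 0 -2.4 -2.9 0 255"

```text
time_s: 2.87
position: [0.4462, -0.1383, 0.2501]
tool_rot: [[-0.964, 0.266, 0.0], [0.266, 0.964, -0.0], [-0.0, -0.0, -1.0]]
ft_force: [0.9, 0.4, 0.3]
grip_width: -0.0003
gripper_force: 0.0
```

Call:
jog_arm:
  plan: "0 0 0 -2.4 -3.1 0 255;0 0 0 -2.4 -3.1 0 255;0 0 0 -2.2 -2.9 0 255;0 0 0 -1.7 -2.2 0 255;0 0 0 -1.2 -1.7 0 255;0 0 0 0 0 3 255;0 0 0 0 0 3 255;0 0 0 0 0 3 255;0 0 0 0 0 1 255;0 0 0 0 0 0 255"

```text
time_s: 3.7
position: [0.506, -0.2874, 0.1479]
tool_rot: [[-0.964, 0.266, -0.004], [0.266, 0.964, 0.003], [0.005, 0.002, -1.0]]
ft_force: [-0.2, 0.2, 0.0]
grip_width: 0.0001
gripper_force: 0.0
```

```bash
python3 - <<'E'
from h import *
t=imaging.get_image('top');s=imaging.get_image('side')
a=cv2.resize(s['pixels'][210:345,190:310],(480,540),interpolation=cv2.INTER_CUBIC)
b=cv2.resize(t['pixels'][160:260,310:420],(320,291),interpolation=cv2.INTER_CUBIC)
c=np.zeros((540,800,3),'uint8');c[:,:480]=a;c[:291,480:]=b
cv2.imwrite('pics/crop2.png',c[...,::-1])
E
```

```text
(no output)
```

View pics/crop2.png

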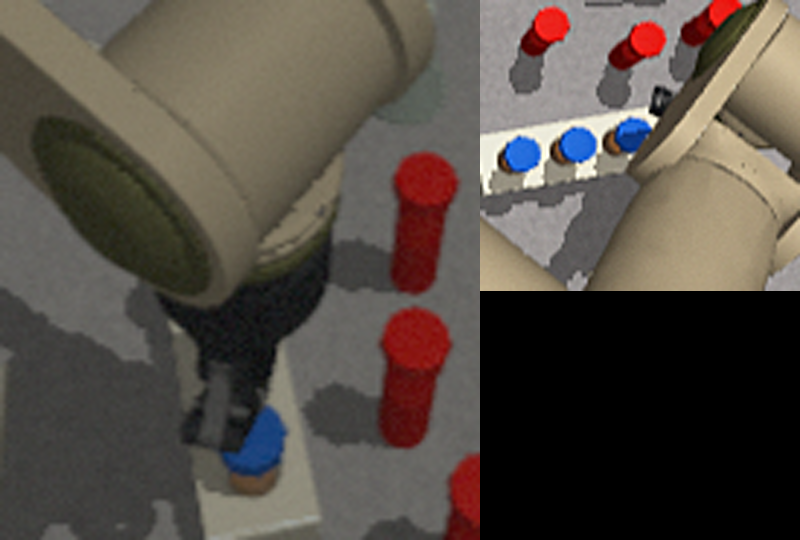

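The fingertips are just above the short cap (crop (240,440)), and the gripper is clear of the tall tubes. I'll lower it and hold.

Call:
jog_arm:
  plan: "0 0 0 -0.1 -0.2 1 255;0 0 0 0 0 1 255;0 0 0 0 0 0.5 255;0 0 0 0 0 0.4 255;0 0 0 0 0 0 255;0 0 0 0 0 0 255;0 0 0 0 0 0 255;0 0 0 0 0 0 255;0 0 0 0 0 0 255;0 0 0 0 0 0 255"

```text
time_s: 4.63
position: [0.5072, -0.2902, 0.1213]
tool_rot: [[-0.964, 0.265, 0.0], [0.265, 0.964, -0.0], [-0.0, -0.0, -1.0]]
ft_force: [-0.7, -0.3, -0.1]
grip_width: 0.0001
gripper_force: 0.0
```

Call:
jog_arm:
  plan: "0 0 0 0 0 0 255;0 0 0 0 0 0 255;0 0 0 0 0 0 255;0 0 0 0 0 0 255;0 0 0 0 0 0 255;0 0 0 0 0 0 255;0 0 0 0 0 0 255;0 0 0 0 0 0 255;0 0 0 0 0 0 255;0 0 0 0 0 0 255"

```text
time_s: 5.47
position: [0.5072, -0.2901, 0.121]
tool_rot: [[-0.964, 0.266, 0.0], [0.266, 0.964, -0.0], [-0.0, -0.0, -1.0]]
ft_force: [0.8, 0.2, -0.6]
grip_width: 0.0
gripper_force: 0.0
```

Call:
jog_arm:
  plan: "0 0 0 0 0 0 255;0 0 0 0 0 0 255;0 0 0 0 0 0 255;0 0 0 0 0 0 255;0 0 0 0 0 0 255;0 0 0 0 0 0 255;0 0 0 0 0 0 255;0 0 0 0 0 0 255;0 0 0 0 0 0 255;0 0 0 0 0 0 255"

```text
time_s: 6.3
position: [0.5072, -0.2901, 0.121]
tool_rot: [[-0.964, 0.266, 0.0], [0.266, 0.964, -0.0], [-0.0, -0.0, -1.0]]
ft_force: [0.5, -0.4, -0.0]
grip_width: 0.0002
gripper_force: 0.0
```

```bash
python3 - <<'E'
from h import *
s=imaging.get_image('side')
cv2.imwrite('pics/crop3.png',cv2.resize(s['pixels'][260:350,200:300],(600,540),interpolation=cv2.INTER_CUBIC)[...,::-1])
print(env.observe()['position'],env.observe()['ft_force'])
E
```

```text
[ 0.50715324 -0.29012986  0.12104765] [ 0.0374866  -0.72472092  0.20777982]
```

View pics/crop3.png

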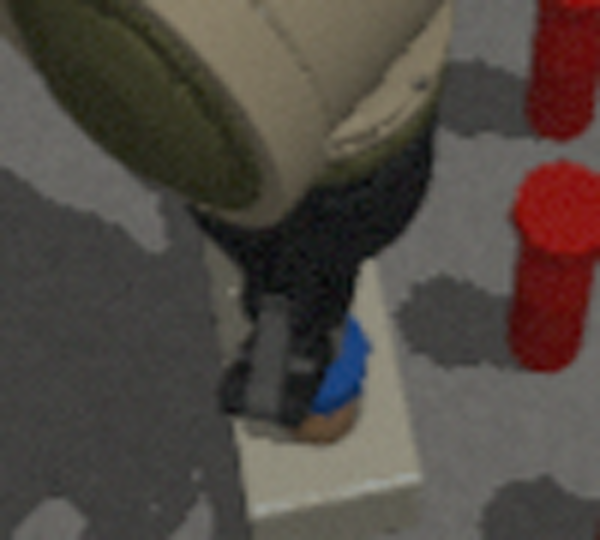

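```bash
python3 - <<'E'
from h import *
s=imaging.get_image('side');P=cloud(s)
g=s['pixels'].max(-1)
M=np.zeros(g.shape,bool);M[300:335,230:262]=1
M&=(abs(P[...,0]-.507)<.07)&(abs(P[...,1]+.29)<.07)&(P[...,2]>.095)&(g<110)&(P[...,2]<.15)&(s['pixels'].max(-1).astype(int)-s['pixels'].min(-1)<30)
for lo in np.arange(.095,.15,.01):
    q=P[M&(P[...,2]>=lo)&(P[...,2]<lo+.01)]
    if len(q):print(lo.round(3),len(q),np.percentile(q[:,:2],[5,50,95],axis=0).round(3).tolist())
T=np.array(s['world_from_camera']);print(T[:3,3].round(2))
f=192/np.tan(np.radians(s['fov_y']/2))
for p in([.507,-.29,.102],[.507,-.29,.121],[.507,-.29,.175],[.507,-.29,.091]):
    c=T[:3,:3].T@(np.array(p)-T[:3,3]);print(p,c[0]/c[2]*f+s['cx'],c[1]/c[2]*f+s['cy'])
E
```

```text
0.105 4 [[0.514, -0.298], [0.516, -0.298], [0.518, -0.291]]
0.115 5 [[0.514, -0.299], [0.516, -0.298], [0.518, -0.29]]
0.125 2 [[0.512, -0.298], [0.514, -0.298], [0.516, -0.297]]
0.135 3 [[0.51, -0.304], [0.51, -0.304], [0.515, -0.302]]
0.145 4 [[0.51, -0.306], [0.513, -0.304], [0.516, -0.303]]
[ 0.51 -0.58  0.8 ]
[0.507, -0.29, 0.102] 251.45549472080074 315.7578723047684
[0.507, -0.29, 0.121] 251.2754742168246 311.8588890645814
[0.507, -0.29, 0.175] 250.7215418579053 299.8615168990764
[0.507, -0.29, 0.091] 251.55648397474084 317.94515319696916
```

```bash
python3 - <<'E'
from h import *
s=imaging.get_image('side');P=cloud(s)
for v in range(304,334,3):
    print(v,[f"{u}:{int(P[v,u,0]*1000)},{int(P[v,u,1]*1000)},{int(P[v,u,2]*1000)}" for u in range(238,262,3)])
E
```

```text
304 ['238:478,-239,47', '241:490,-323,233', '244:495,-326,239', '247:500,-326,239', '250:505,-327,240', '253:510,-327,240', '256:515,-326,238', '259:521,-311,203']
307 ['238:478,-245,46', '241:490,-324,224', '244:495,-325,227', '247:500,-326,227', '250:505,-327,230', '253:510,-317,206', '256:515,-310,189', '259:524,-250,49']
310 ['238:478,-253,49', '241:489,-325,216', '244:494,-325,214', '247:499,-325,214', '250:505,-327,218', '253:510,-318,196', '256:515,-308,172', '259:524,-256,48']
313 ['238:477,-259,46', '241:489,-329,211', '244:494,-327,207', '247:499,-328,209', '250:504,-330,212', '253:510,-303,147', '256:515,-301,142', '259:523,-262,47']
316 ['238:477,-266,48', '241:488,-317,171', '244:494,-332,205', '247:499,-332,205', '250:504,-313,158', '253:509,-314,160', '256:515,-298,119', '259:522,-286,90']
319 ['238:477,-272,47', '241:488,-331,190', '244:494,-336,202', '247:499,-335,199', '250:504,-331,189', '253:509,-325,173', '256:515,-293,92', '259:521,-292,90']
322 ['238:483,-338,196', '241:488,-340,200', '244:493,-339,197', '247:498,-336,188', '250:504,-336,188', '253:509,-326,161', '256:515,-298,91', '259:521,-299,92']
325 ['238:483,-343,197', '241:488,-344,198', '244:493,-344,197', '247:498,-344,197', '250:503,-344,197', '253:509,-305,92', '256:515,-304,90', '259:521,-300,79']
328 ['238:483,-346,191', '241:488,-347,193', '244:493,-349,196', '247:498,-348,194', '250:503,-348,192', '253:508,-306,79', '256:515,-300,64', '259:522,-278,4']
331 ['238:475,-280,0', '241:483,-299,48', '244:489,-298,46', '247:496,-297,41', '250:502,-303,57', '253:508,-303,55', '256:515,-301,49', '259:521,-300,47']
```

The dark shape left of the cap is the gripper's knuckle at z≈0.2, nearer the camera. The fingertips are over the cap as measured. Next I'll rise and go to the pan.

Call:
jog_arm:
  plan: "0 0 0 0 0 -1.5 255;0 0 0 0 0 -3 255;0 0 0 0 0 -3.5 255;0 0 0 0 0 -3 255;0 0 0 0 0 -2 255;0 0 0 0.1 1.8 0 255;0 0 0 0.2 3 0 255;0 0 0 0.2 3.5 0 255;0 0 0 0.2 3.5 0 255;0 0 0 0.2 3.5 0 255"

```text
time_s: 7.28
position: [0.5391, -0.1388, 0.2511]
tool_rot: [[-0.964, 0.266, 0.0], [0.266, 0.964, -0.0], [-0.0, 0.0, -1.0]]
ft_force: [0.6, 0.2, -0.1]
grip_width: -0.0001
gripper_force: 0.0
```

Call:
jog_arm:
  plan: "0 0 0 0.2 3.5 0 255;0 0 0 0.2 3.5 0 255;0 0 0 0.2 3.5 0 255;0 0 0 0.2 3.5 0 255;0 0 0 0.2 3.5 0 255;0 0 0 0.3 3.5 0 255;0 0 0 0.3 3.5 0 255;0 0 0 0.3 3.5 0 255;0 0 0 0.3 3.5 0 255;0 0 0 0.2 2.5 0 255"

```text
time_s: 8.12
position: [0.6061, 0.1969, 0.2509]
tool_rot: [[-0.965, 0.264, -0.0], [0.264, 0.965, 0.0], [0.0, 0.0, -1.0]]
ft_force: [-0.2, 0.3, 0.0]
grip_width: 0.0004
gripper_force: 0.0
```

Call:
jog_arm:
  plan: "0 0 0 -0.2 1.5 0 255;0 0 0 0 0 2.5 255;0 0 0 0 0 3 255;0 0 0 0 0 3 255;0 0 0 0 0 2 255;0 0 0 0 0 1 255;0 0 0 0 0 0.5 255;0 0 0 0 0 0.5 255;0 0 0 0 0 0 255;0 0 0 0 0 0 255"

```text
time_s: 8.95
position: [0.6127, 0.2079, 0.1271]
tool_rot: [[-0.964, 0.266, 0.002], [0.266, 0.964, 0.0], [-0.002, 0.001, -1.0]]
ft_force: [0.2, 1.2, 0.3]
grip_width: 0.0001
gripper_force: 0.0
```

```bash
python3 - <<'E'
from h import *
s=imaging.get_image('side')
cv2.imwrite('pics/crop4.png',cv2.resize(s['pixels'][90:220,190:340],(692,600),interpolation=cv2.INTER_CUBIC)[...,::-1])
for r in models.tip_of('side','tare_key_top')[:2]: print(r['confidence'],r['at'],ray(s,r['at'],.06))
print(env.observe()['position'])
E
```

```text
0.6 [225.9, 169.1] [0.450918   0.17495305 0.06      ]
[0.61263006 0.20793597 0.12718298]
```

View pics/crop4.png

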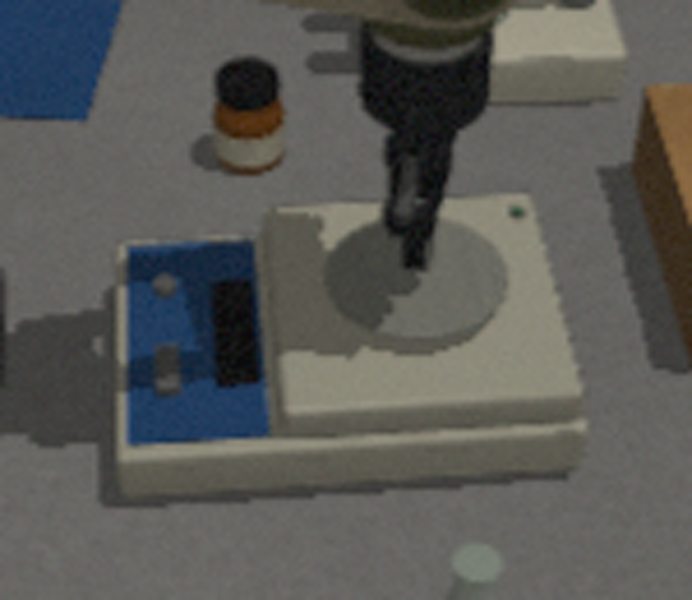

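The fingertips are at (415,265), just above the pan's centre at (415,285). I'll shift 5 mm along y and hold.

Call:
jog_arm:
  plan: "0 0 0 0.1 0.5 0.2 255;0 0 0 0 0 0.1 255;0 0 0 0 0 0 255;0 0 0 0 0 0 255;0 0 0 0 0 0 255;0 0 0 0 0 0 255;0 0 0 0 0 0 255;0 0 0 0 0 0 255;0 0 0 0 0 0 255;0 0 0 0 0 0 255"

```text
time_s: 9.88
position: [0.6126, 0.2129, 0.123]
tool_rot: [[-0.964, 0.266, 0.0], [0.266, 0.964, -0.0], [-0.0, -0.0, -1.0]]
ft_force: [-0.2, -1.6, 0.2]
grip_width: 0.0004
gripper_force: 0.0
```

Call:
jog_arm:
  plan: "0 0 0 0 0 0 255;0 0 0 0 0 0 255;0 0 0 0 0 0 255;0 0 0 0 0 0 255;0 0 0 0 0 0 255;0 0 0 0 0 0 255;0 0 0 0 0 0 255;0 0 0 0 0 0 255;0 0 0 0 0 0 255;0 0 0 0 0 0 255"

```text
time_s: 10.72
position: [0.6126, 0.2129, 0.123]
tool_rot: [[-0.964, 0.266, 0.0], [0.266, 0.964, 0.0], [-0.0, 0.0, -1.0]]
ft_force: [-0.3, -0.5, 0.4]
grip_width: -0.0006
gripper_force: 0.0
```

Call:
jog_arm:
  plan: "0 0 0 0 0 0 255;0 0 0 0 0 0 255;0 0 0 0 0 0 255;0 0 0 0 0 0 255;0 0 0 0 0 0 255;0 0 0 0 0 0 255;0 0 0 0 0 0 255;0 0 0 0 0 0 255;0 0 0 0 0 0 255;0 0 0 0 0 0 255"

```text
time_s: 11.55
position: [0.6125, 0.213, 0.123]
tool_rot: [[-0.964, 0.265, 0.0], [0.265, 0.964, 0.0], [-0.0, 0.0, -1.0]]
ft_force: [-0.3, -0.2, -0.0]
grip_width: 0.0001
gripper_force: 0.0
```

Call:
jog_arm:
  plan: "0 0 0 0 0 -2 255;0 0 0 0 0 -3 255;0 0 0 0 0 -1 255;0 0 0 2.2 -1.2 0 255;0 0 0 3.3 -1.8 0 255;0 0 0 3.3 -1.8 0 255;0 0 0 3.3 -1.8 0 255;0 0 0 2 -1.1 0 255;0 0 0 0.6 -0.4 0 255;0 0 0 0 0 0 255"

```text
time_s: 12.38
position: [0.4484, 0.1738, 0.1834]
tool_rot: [[-0.964, 0.266, 0.0], [0.266, 0.964, 0.0], [-0.0, 0.0, -1.0]]
ft_force: [0.6, -0.9, 0.2]
grip_width: 0.0001
gripper_force: 0.0
```

Call:
jog_arm:
  plan: "0 0 0 0 0 2 255;0 0 0 0 0 3 255;0 0 0 0 0 2 255;0 0 0 0 0 1.2 255;0 0 0 0 0 0.5 255;0 0 0 0 0 0 255;0 0 0 0 0 0 255;0 0 0 0 0 0 255"

```text
time_s: 13.05
position: [0.4503, 0.174, 0.0968]
tool_rot: [[-0.964, 0.266, 0.002], [0.266, 0.964, 0.0], [-0.002, 0.001, -1.0]]
ft_force: [0.8, -0.1, -0.3]
grip_width: 0.0004
gripper_force: 0.0
```

```bash
python3 - <<'E'
from h import *
s=imaging.get_image('side')
cv2.imwrite('pics/crop5.png',cv2.resize(s['pixels'][90:220,180:330],(692,600),interpolation=cv2.INTER_CUBIC)[...,::-1])
print(env.observe()['position'],env.observe()['ft_force'])
E
```

```text
[0.45008568 0.17401412 0.0968423 ] [ 0.21038153 -0.10026203  0.56855387]
```

View pics/crop5.png

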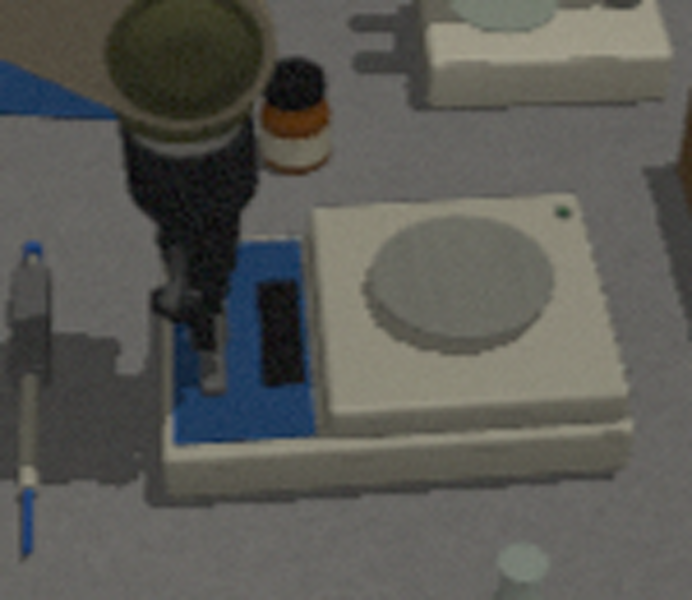

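The fingertips at (208,345) are right above the tare key at (213,368). I'll press it now, watching the force.

Call:
jog_arm:
  plan: "0 0 0 0 0 0.7 255;0 0 0 0 0 0.5 255;0 0 0 0 0 0.3 255;0 0 0 0 0 0.2 255;0 0 0 0 0 0.2 255;0 0 0 0 0 0 255;0 0 0 0 0 0 255;0 0 0 0 0 0 255"

```text
time_s: 13.77
position: [0.4492, 0.1739, 0.0771]
tool_rot: [[-0.964, 0.266, -0.0], [0.266, 0.964, -0.0], [0.0, -0.0, -1.0]]
ft_force: [-2.2, -1.0, 1.7]
grip_width: -0.0003
gripper_force: 1.2
```

Call:
jog_arm:
  plan: "0 0 0 0 0 0.1 255;0 0 0 0 0 0.1 255;0 0 0 0 0 0.1 255;0 0 0 0 0 0 255;0 0 0 0 0 0 255;0 0 0 0 0 0 255"

```text
time_s: 14.27
position: [0.4493, 0.1739, 0.0742]
tool_rot: [[-0.964, 0.266, 0.0], [0.266, 0.964, -0.0], [-0.0, 0.0, -1.0]]
ft_force: [-2.9, -0.2, 6.8]
grip_width: 0.0001
gripper_force: 3.0
```

Call:
jog_arm:
  plan: "0 0 0 0 0 0.1 255;0 0 0 0 0 0 255;0 0 0 0 0 0 255;0 0 0 0 0 0 255"

```text
time_s: 14.6
position: [0.4493, 0.1739, 0.074]
tool_rot: [[-0.964, 0.265, 0.001], [0.265, 0.964, 0.0], [-0.001, 0.0, -1.0]]
ft_force: [-5.5, -0.4, 17.4]
grip_width: -0.0001
gripper_force: 8.0
```

The force jumped to 17 N and the tool went no further, so the key is on its stop. I'll release it and move clear.

Call:
jog_arm:
  plan: "0 0 0 0 0 -0.3 255;0 0 0 0 0 -0.5 255;0 0 0 0 0 -1 255;0 0 0 0 0 -2 255;0 0 0 0 0 -3 255;0 0 0 0 0 -3.5 255;0 0 0 0 0 -3 255;0 0 0 0 0 -2 255;0 0 0 0 0 -1 255;0 0 0 0 0 0 255"

```text
time_s: 15.43
position: [0.4503, 0.174, 0.2383]
tool_rot: [[-0.964, 0.266, 0.005], [0.266, 0.964, 0.001], [-0.005, 0.002, -1.0]]
ft_force: [-0.4, 0.7, -0.1]
grip_width: -0.0002
gripper_force: 0.0
```

Call:
jog_arm:
  plan: "0 0 0 0 -2 0 255;0 0 0 0 -3 0 255;0 0 0 0 -3 0 255;0 0 0 0 -3 0 255;0 0 0 0 -2 0 255;0 0 0 0 -1 0 255;0 0 0 0 0 0 255;0 0 0 0 0 0 255;0 0 0 0 0 0 255;0 0 0 0 0 0 255"

```text
time_s: 16.27
position: [0.4123, 0.0398, 0.2358]
tool_rot: [[-0.964, 0.264, -0.0], [0.264, 0.964, 0.0], [0.0, 0.0, -1.0]]
ft_force: [0.7, 0.1, -0.3]
grip_width: -0.0004
gripper_force: 0.0
```

```bash
python3 - <<'E'
from h import *
s=imaging.get_image('side');P=cloud(s)
v,u=168,226
print(P[v-3:v+4,u-1:u+2,2].round(3))
cv2.imwrite('pics/side9.png',cv2.resize(s['pixels'][...,::-1],(768,576)))
print(env.observe()['position'],env.observe()['ft_force'])
E
```

```text
[[0.064 0.063 0.062]
 [0.062 0.061 0.062]
 [0.061 0.061 0.063]
 [0.061 0.062 0.06 ]
 [0.063 0.062 0.061]
 [0.062 0.063 0.064]
 [0.061 0.063 0.06 ]]
[0.41233324 0.03975415 0.23586601] [ 0.31440189 -0.38282655 -0.35341686]
```

View pics/side9.png

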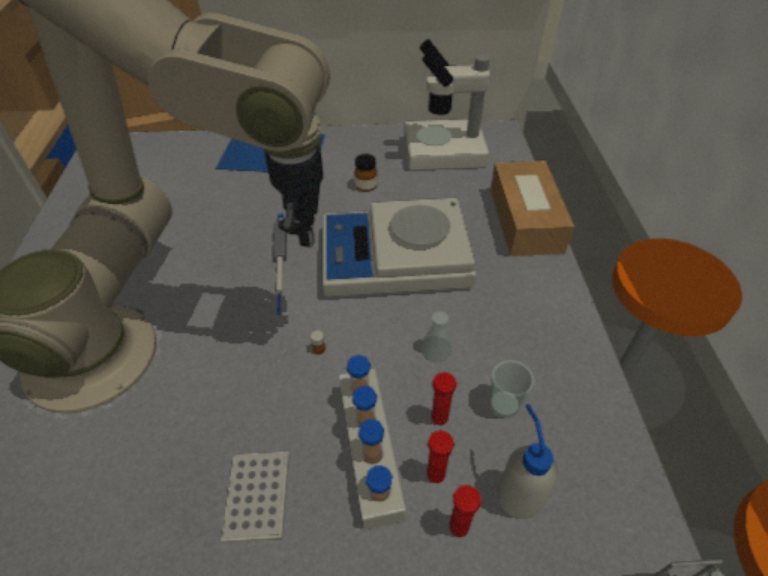

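The arm is clear at (305,235), the tare key at (340,255) is back up at 61 mm, and nothing else has moved.

```bash
python3 -c "
from rig import job
print(job.close_job())"
```

```text
the job is handed in; nothing more can be done
None
```

I pointed at the short tube's cap and then the pan centre for over two seconds each, pressed the tare key down to its stop and let it come back up. The arm then moved clear, nothing else was moved, and the job was handed in at about 16 s.

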